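# Open the square shoe-care bottle

### The arm

A 7-joint arm with a two-finger parallel gripper is mounted at the origin on the work surface. World frame = base frame: x ahead of the robot, y to its left, z up, the work surface at z = 0. Lengths are in m, angles in rad, forces in N, time in s.
With the tool pointing down it reaches from about 0.4 to 0.85 m from the base axis. Payload 10.4 kg.
Tool frame: the origin (TCP) lies at the very end of the fingers, on their centre line; the grasp point (between the pads) lies 19 mm behind it (grip_point_offset is the distance from the TCP to the grasp point, in m); z points along the fingers, y is the line along which they close (so a half turn about z gives the same grasp; the last joint's range is limited). The gripper opens to 87 mm and grips with 3 to 60 N. Pads are 19 mm wide; open, the fingers measure 117 mm over their backs; the gripper's body (75 mm by 190 mm) begins 51 mm behind the grasp point.
Start: joints at [-1.228, 0.332, -0.065, 1.46, 0.022, 1.35, -0.088], TCP at [0.224, 0.584, 0.223] pointing down, gripper open.
Joint ranges: [-2.6, 2.6], [-0.5, 2.12], [-1.47, 1.34], [0.16, 2.42], [-1.27, 4.41], [0.06, 2.06], [-2.6, 2.6]. Speed limits (rad/s): [2.22, 2.22, 2.79, 2.79, 3.14, 3.14, 3.14].

### API

Orientations are given as a unit quaternion [x, y, z, w].
In Python, from bench import * gives the robot as it stands.
- The arm moves only by the tool play_rows, never from a script. Its argument "increments" is text: rows parted by semicolons, each of 7 numbers parted by spaces: the turn, a rotation vector about the tool's x, y, z in rad, then the shift along the tool's x, y, z in m, then the opening, from 0 (shut) to 1 (fully open). A call has 1 to 8 rows; each row is the pose to reach, as a shift and turn from the pose commanded when the call began, along the tool's axes at that moment; what a row does not reach only later rows make up. A row lasts 1/10 s, in which the tool goes at most 50 mm and 8.59 degrees, less where a joint would pass 70% of its speed; a pose out of reach is approached as far as the arm can. A call with a gripper value outside its range is refused whole. The fingers move at their own pace and stop on an object; "grip_force" is the grip in N (left out, the last holds). Time passes only in rows, so rows that repeat a pose let the fingers close. It gives the time, the measured TCP pose, the force, the opening and the grip force at its end, in the units of the state.
- read_state(): the state, without advancing time (a new reading comes with each control period).
- camera(name): name is "side" or "top"; returns a dict with "color" (420x560x3 uint8, red, green, blue), "fx", "fy", "cx", "cy" (pixels), "k1" (the pictures are not rectified: a ray, as slopes to the right and down, at radius r is drawn at 1 + k1 r^2 times it, then the intrinsics apply), "camera_from_world" (4x4, takes a point from world to camera coordinates). Camera axes: x right, y down, z forward; pixel columns grow to the right and rows downward; lengths in m; the calibration is good to about 2 mm. A picture is of the moment at which its call begins. There is no depth.
- close_job(): hands the job in; it is judged then, once.
The state is a dict: "time": time; "joint_positions": joint angles; "joint_vel": joint speeds; "joint_torque": joint torques, N m; "ee_pos": TCP position; "eef_rot": TCP orientation; "ft_force": force on the tool from outside, world axes, zero at the start; "torque": the same for the moment, N m; "width": finger opening in m; "grip_force": force on a finger pad.
Only numpy, scipy, OpenCV 4.12 (cv2) and the standard library are available. Lean on these libraries where they do the work, as an engineer would, in place of code of your own. Each camera call takes 0.05 s, during which the arm holds its last target. There are 200 camera calls.

### The job

Two shoe-care bottles lean in their cradles on the hall shelf; open the child-resistant cap of the square one: press it down hard, keep it pressed while turning it anticlockwise as far as it goes, then let go so that the cap springs up loose. Leave the round bottle shut and don't shove the other things on the shelf about.

Things in the scene. Friction and masses are not known exactly. Their poses are not given: they have to be found in the camera images.
- square_bottle: white plastic square bottle, 66 x 66 mm with flat sides, body 132 mm high, leaning 30 degrees from vertical to its own -x (away from the robot), in a fixed plywood cradle (base 150 x 100 x 12 mm, cheeks up to 46 mm high). Origin: on the shelf, straight below the shut cap's top centre, which is 187 mm up; the cradle's base reaches from 22 mm to -x to 128 mm to +x of it
- square_cap_top (a point): square bottle's black ribbed press-and-turn cap: centre of its flat top. Grip part 44 mm across, 24 mm high; below it a collar 60 mm across, 5 mm thick: an 8 mm wide ledge, 24 mm below this point, to push on. z axis: the cap's axis, out of the bottle, leaning 30 degrees from vertical to the cradle's own -x. x points opposite to a small raised bar on top. It turns and rises with the cap
- square_cap (a joint): square bottle's black ribbed press-and-turn cap: turn in rad about +z of its top point, 0 = shut, grows anticlockwise seen from above the cap. Blocked near 0 unless the cap is pressed; pressed, it turns against slight friction (under 0.1 N m), is clear of the catch from about 0.85 and meets a stop at 1.2
- square_lift (a joint): square bottle's black ribbed press-and-turn cap: height along its axis in m, 0 = shut, negative = pressed. A spring pushes up with 9 N at 0 and 1.2 N more per mm down; it turns only below -0.0045; bottom stop at -0.0065 (17 N). Once past the catch and let go, it springs up to +0.007
- round_bottle: white plastic round bottle, 66 mm across with a sloping shoulder, body 134 mm high, leaning 30 degrees from vertical to its own -x (away from the robot), in a fixed plywood cradle (base 150 x 100 x 12 mm, cheeks up to 46 mm high). Origin: on the shelf, straight below the shut cap's top centre, which is 187 mm up; the cradle's base reaches from 22 mm to -x to 128 mm to +x of it
- round_cap_top (a point): round bottle's black ribbed press-and-turn cap: centre of its flat top. Grip part 44 mm across, 24 mm high; below it a collar 60 mm across, 5 mm thick: an 8 mm wide ledge, 24 mm below this point, to push on. z axis: the cap's axis, out of the bottle, leaning 30 degrees from vertical to the cradle's own -x. x points opposite to a small raised bar on top. It turns and rises with the cap. Leave alone
- round_cap (a joint): round bottle's black ribbed press-and-turn cap: turn in rad about +z of its top point, 0 = shut, grows anticlockwise seen from above the cap. Blocked near 0 unless the cap is pressed; pressed, it turns against slight friction (under 0.1 N m), is clear of the catch from about 0.85 and meets a stop at 1.2
- cat: white porcelain cat figure, loose, about 70 mm across the foot (its tail sticks out to 46 mm from the middle) and 124 mm high; origin under its middle
- wooden_box: round wooden box with a lid, loose, 94 mm across, 52 mm high; origin under its middle
- shoe_horn: red plastic shoe horn lying flat, loose, 213 mm long, 36 mm wide, 5 mm thick; long along its own x; origin on the shelf near its middle
Things that resemble listed ones, but are neither listed nor needed, are in the scene too. Leave any pink or purple look-alike of the round_bottle alone. Leave any yellow look-alike of the square_bottle alone.

How it is judged:
By the outcome, as a careful person would: the job done as asked, in the order asked, and still so for the second after the job is handed in, with the robot touching nothing.
It also fails if it takes over 35 s, if anything falls off the work surface, if the arm or the gripper's body presses on something with over 40 N, if the wrist force passes 120 N, or if a joint passes its speed limit or range.

## Working session

There is one attempt and no reset: what is moved stays moved. The work goes in short steps, Python scripts to look and compute and a tool call to move; the robot and the scene stay as the last step left them, time stands still between calls to the robot, and variables do not carry over. Pictures are saved under pics/ and viewed, at most 10 in all, crops included, and the job is handed in when it is done.

Besides the shell and the picture viewer there is one more tool, called after ">>>" as name(argument=value, ...) on one line, values as JSON. play_rows: Moves the arm, as the interface text tells. Its arguments: {"type":"object","properties":{"increments":{"type":"string"},"grip_force":{"type":"number"}},"required":["increments"]}

```bash
mkdir -p pics; python3 - <<'E'
from bench import *
import cv2,numpy as np
for n in("top","side"):
    c=camera(n);cv2.imwrite(f"pics/{n}0.png",c["color"][:,:,::-1])
    print(n,c["fx"],c["fy"],c["cx"],c["cy"],c["k1"]);print(np.round(c["camera_from_world"],4).tolist())
print(read_state())
E
```

```text
top 500.9784315629213 500.9784315629213 278.9091390033395 209.01913545022356 -0.17467973051933147
[[0.0159, -0.9997, 0.0208, -0.0227], [-0.9871, -0.019, -0.159, 0.5827], [0.1594, -0.018, -0.9871, 1.4505], [0.0, 0.0, 0.0, 1.0]]
side 540.242147415153 540.242147415153 275.078881615804 214.78791566725909 -0.08364524336049887
[[0.9691, -0.2464, -0.0092, -0.5131], [-0.1722, -0.6496, -0.7405, 0.1937], [0.1765, 0.7193, -0.6719, 1.2543], [0.0, 0.0, 0.0, 1.0]]
{'time': 0.1, 'joint_positions': array([-1.22758761,  0.33279737, -0.06467668,  1.46085687,  0.02160277,
        1.34989441, -0.08850095]), 'joint_vel': array([-0.00096567, -0.00044843,  0.00100779, -0.00445095,  0.00017311,
        0.00054398, -0.00144501]), 'joint_torque': array([ 9.05375036e-04, -6.24539423e+01,  2.43435474e-02, -3.90720642e+01,
       -6.13878085e-02,  3.66898498e-02,  5.84902068e-05]), 'ee_pos': array([0.22345937, 0.58331849, 0.22184072]), 'eef_rot': array([ 1.81887773e-01,  9.83319094e-01, -6.25070955e-04, -8.13737258e-05]), 'ft_force': array([-0.65304142,  0.50173339, -0.3594925 ]), 'torque': array([-0.03875325,  0.00435302,  0.01152049]), 'grip_force': 0.0, 'width': 0.08699911832516767}
```

View pics/top0.png

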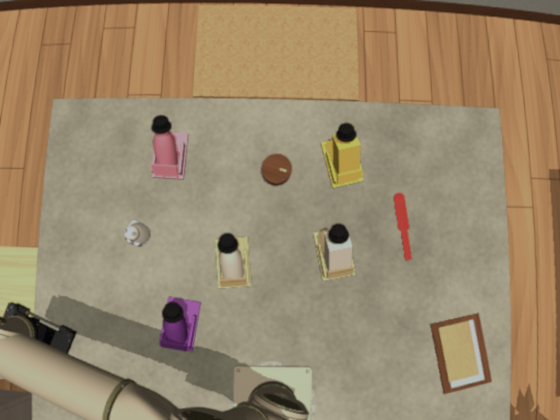

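View pics/side0.png

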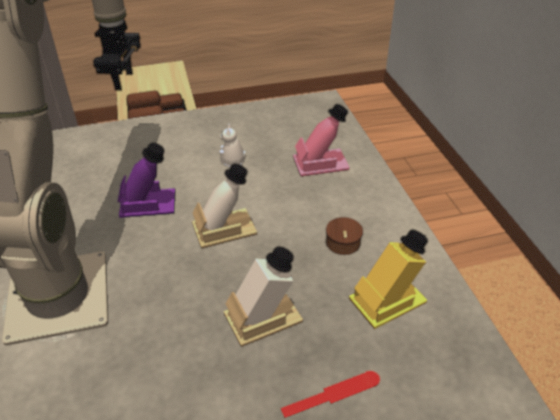

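```bash
python3 - <<'E'
import cv2,numpy as np
a=cv2.imread("pics/top0.png")[215:290,300:375];b=cv2.imread("pics/side0.png")[240:345,215:320]
cv2.imwrite("pics/crop0.png",np.hstack([cv2.resize(a,(400,400),interpolation=2),cv2.resize(b,(400,400),interpolation=2)]))
E
```

```text
(no output)
```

View pics/crop0.png

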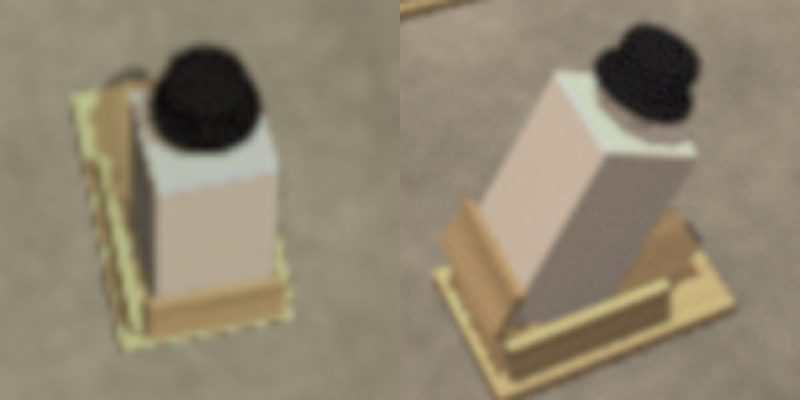

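```bash
cat >h.py <<'E'
from bench import *
import cv2,numpy as np
from scipy.spatial.transform import Rotation as Ro
from scipy.optimize import least_squares
def proj(c,P):
    T=c["camera_from_world"];q=np.atleast_2d(P)@T[:3,:3].T+T[:3,3];s=q[:,:2]/q[:,2:]
    s=s*(1+c["k1"]*(s**2).sum(1,keepdims=True))
    return s*[c["fx"],c["fy"]]+[c["cx"],c["cy"]]
def capR(psi):return (Ro.from_euler('z',psi)*Ro.from_euler('y',-30,degrees=True)).as_matrix()
def inc(p,yaw,R,st=None):
    "target: TCP p, tool z = -cap z, tool y at angle yaw about cap z from the cap frame R's -x"
    st=st or read_state();R0=Ro.from_quat(st["eef_rot"])
    z=-R[:,2];y=-R[:,0]*np.cos(yaw)+R[:,1]*-np.sin(yaw);Rt=Ro.from_matrix(np.c_[np.cross(y,z),y,z])
    print(np.round((R0.inv()*Rt).as_rotvec(),4),np.round(R0.inv().apply(p-st["ee_pos"]),4))
E
python3 - <<'E'
from h import *
cs={n:camera(n) for n in("top","side")}
corn={"top":[([.128,-.05,0],(122,348)),([.128,.05,0],(293,318)),([-.022,-.05,.012],(75,93))],
 "side":[([.128,-.05,.006],(435,272)),([.128,.05,0],(502,398)),([-.022,.05,.008],(735,303))]}
# own x points to robot => own -y is robot's left
off={"top":(300,215,75/400,0),"side":(215,240,105/400,400)}
box={"top":(322,218,356,250),"side":(258,242,302,276)}
t=np.linspace(0,2*np.pi,60)
def ring(r,h):return np.c_[r*np.cos(t),r*np.sin(t),0*t+h]
obs={}
for n,c in cs.items():
    x0,y0,x1,y1=box[n];m=(c["color"][y0:y1,x0:x1].max(2)<60).astype(np.uint8)
    k,l,s,ce=cv2.connectedComponentsWithStats(m);i=1+s[1:,4].argmax();obs[n]=(ce[i]+[x0,y0],s[i,4]);print(n,obs[n],s[i]+[x0,y0,0,0,0])
def cap(c,p,R):
    m=np.zeros((1680,2240),np.uint8)
    for A in(np.r_[ring(.022,0),ring(.022,-.024)],np.r_[ring(.03,-.024),ring(.03,-.029)]):
        cv2.fillConvexPoly(m,cv2.convexHull(np.round((proj(c,A@R.T+p)+.5)*64).astype(np.int32)),1,shift=4)
    M=cv2.moments(m,True);return np.array([M['m10'],M['m01']])/M['m00']/4-.5+.125, M['m00']/16
def f(v):
    x,y,psi=v;R=capR(psi);Z=Ro.from_euler('z',psi).as_matrix();r=[]
    for n,c in cs.items():
        r+=list(3*(cap(c,np.array([x,y,.187]),R)[0]-obs[n][0]))
        for P,(u,w) in corn[n]:
            o=off[n];r+=list(proj(c,Z@P+[x,y,0])[0]-[o[0]+(u-o[3])*o[2]-.5,o[1]+w*o[2]-.5])
    return np.array(r)
s=least_squares(f,[.6,-.13,np.pi],diff_step=3e-3,x_scale=[.01,.01,.1])
print(s.x,np.round(s.fun,1),[cap(c,np.array([*s.x[:2],.187]),capR(s.x[2]))[1] for c in cs.values()])
E
```

```text
top (array([337.96875   , 233.53472222]), np.int32(288)) [329 224  19  19 288]
side (array([280.27074236, 259.20960699]), np.int32(458)) [267 247  26  25 458]
[ 0.50864748 -0.16844724  3.33377954] [-2.3  1.1 -1.6  0.7 -1.6  0.4 -1.5 -0.3  1.4  1.6 -0.   0.8 -0.4  3.2
  0.9  1.3] [376.3125, 575.125]
```

```bash
cat > fit.py <<'E'
from h import *
cs={n:camera(n) for n in("top","side")}
corn={"top":[([.128,-.05,0],(122,348)),([.128,.05,0],(293,318)),([-.022,-.05,.012],(75,93))],
 "side":[([.128,-.05,.006],(435,272)),([-.022,.05,.008],(735,303))]}
off={"top":(300,215,75/400,0),"side":(215,240,105/400,400)}
box={"top":(322,218,356,250),"side":(258,242,302,276)}
t=np.linspace(0,2*np.pi,60)
def ring(r,h):return np.c_[r*np.cos(t),r*np.sin(t),0*t+h]
hulls=lambda c,p,R:[cv2.convexHull(np.float32(proj(c,A@R.T+p)))[:,0] for A in(np.r_[ring(.022,0),ring(.022,-.024)],np.r_[ring(.03,-.024),ring(.03,-.029)])]
obs={}
for n,c in cs.items():
    x0,y0,x1,y1=box[n];g=c["color"].max(2)
    for th in(60,75,90,105):
        m=(g[y0:y1,x0:x1]<th).astype(np.uint8);k,l,s,ce=cv2.connectedComponentsWithStats(m);i=1+s[1:,4].argmax();print(n,th,ce[i]+[x0,y0],s[i]+[x0,y0,0,0,0])
        if th==90:obs[n]=ce[i]+[x0,y0]
def cap(c,p,R):
    m=np.zeros((3360,4480),np.uint8)
    for H in hulls(c,p,R):cv2.fillConvexPoly(m,np.round((H+.5)*8*16).astype(np.int32),1,shift=4)
    M=cv2.moments(m,True);return np.array([M['m10'],M['m01']])/M['m00']/8-.5+.06, M['m00']/64
def f(v):
    x,y,psi=v;R=capR(psi);Z=Ro.from_euler('z',psi).as_matrix();r=[]
    for n,c in cs.items():
        r+=list(3*(cap(c,np.array([x,y,.187]),R)[0]-obs[n]))
        for P,(u,w) in corn[n]:
            o=off[n];r+=list(proj(c,Z@P+[x,y,0])[0]-[o[0]+(u-o[3])*o[2]-.5,o[1]+w*o[2]-.5])
    return np.array(r)
s=least_squares(f,[.51,-.165,3.33],diff_step=3e-3,x_scale=[.01,.01,.1],loss="soft_l1")
v=s.x;print(v,np.round(f(v),1))
out=[]
for n,c in cs.items():
    K=5 if n=="top" else 4;x0,y0=(295,210) if n=="top" else (205,235);w,h=(80,100) if n=="top" else (100,125)
    im=cv2.resize(np.ascontiguousarray(c["color"][y0:y0+h,x0:x0+w,::-1]),None,fx=K,fy=K,interpolation=2)
    d=lambda q:np.round((q+.5-[x0,y0])*K).astype(np.int32)
    Z=Ro.from_euler('z',v[2]).as_matrix();p=np.array([v[0],v[1],.187])
    for H in hulls(c,p,capR(v[2])):cv2.polylines(im,[d(H)],True,(0,0,255),1)
    for z in(0,.012):
        cv2.polylines(im,[d(proj(c,np.array([[.128,-.05,z],[.128,.05,z],[-.022,.05,z],[-.022,-.05,z]])@Z.T+[v[0],v[1],0]))],True,(255,0,0),1)
    out.append(im)
cv2.imwrite("pics/fit.png",np.hstack(out))
E
python3 fit.py
```

```text
top 60 [337.99303136 233.55400697] [329 224  19  19 287]
top 75 [337.96742671 233.44299674] [328 224  21  19 307]
top 90 [337.96573209 233.46728972] [328 224  21  20 321]
top 105 [337.94736842 233.46491228] [328 223  21  21 342]
side 60 [280.3032967 259.2043956] [267 247  26  25 455]
side 75 [280.25518672 259.07676349] [266 247  27  25 482]
side 90 [280.28793774 259.20817121] [266 247  28  26 514]
side 105 [280.26497278 259.11978221] [266 246  28  27 551]
[ 0.50861193 -0.1681374   3.35413327] [-2.5  1.1 -0.8  0.9 -1.  -0.1 -1.7  0.1  1.2  1.3 -0.1  1.7  1.2  0.9]
```

View pics/fit.png

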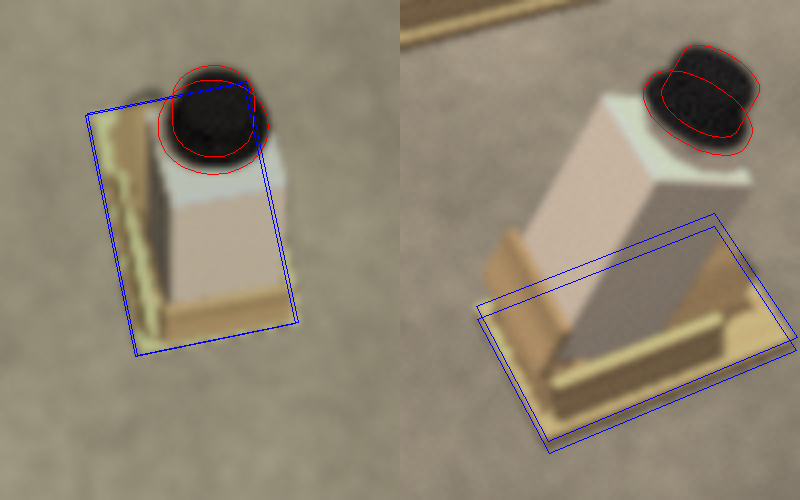

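```bash
cat >> h.py <<'E'
PSI=3.35;CR=capR(PSI);CAP=np.array([.5085,-.1685,.187])
def go(d,yaw,st=None):inc(CAP+d*CR[:,2],yaw,CR,st)
E
python3 - <<'E'
from h import *
go(.15,-.8); print(CR[:,2])
E
```

```text
[0.5964 0.0592 1.7504] [-0.5981 -0.5597 -0.0944]
[0.48918084 0.10345099 0.8660254 ]
```

>>> play_rows(increments="0 0 0 0 0 -0.05 1;0 0 0 0 0 -0.1 1;0 0 0 0 0 -0.15 1;0 0 0 0 0 -0.19 1;0 0 0 0 0 -0.19 1", grip_force=30)

```text
time: 0.8
ee_pos: [0.2238, 0.5847, 0.4191]
eef_rot: [0.182, 0.983, 0.005, 0.001]
ft_force: [1.2, -0.0, 0.3]
width: 0.0874
grip_force: 0.0
```

>>> play_rows(increments="0.04 0 0.11 -0.037 -0.035 0 1;0.08 0.01 0.22 -0.074 -0.07 0 1;0.11 0.01 0.33 -0.11 -0.105 0.005 1;0.15 0.015 0.44 -0.15 -0.14 0.01 1;0.19 0.02 0.55 -0.187 -0.175 0.015 1;0.22 0.02 0.66 -0.224 -0.21 0.02 1;0.26 0.025 0.77 -0.26 -0.245 0.025 1;0.3 0.03 0.875 -0.3 -0.28 0.03 1")

```text
time: 1.6
ee_pos: [0.3983, 0.2235, 0.3835]
eef_rot: [0.579, 0.802, -0.14, -0.041]
ft_force: [1.5, 0.8, 0.2]
width: 0.0869
grip_force: 0.0
```

```bash
python3 -c "
from h import *
go(.15,-.8);s=read_state();print(s['ee_pos'],s['joint_positions'])"
```

```text
[0.2953 0.0297 0.8716] [-0.4074  0.0776  0.0886]
[0.39828691 0.22348715 0.38351518] [-0.8537832   0.1419395   0.26843934  1.39866497 -0.01576879  1.89805102
 -0.2656836 ]
```

>>> play_rows(increments="0.04 0 0.11 -0.05 0.01 0.01 1;0.07 0.01 0.22 -0.1 0.02 0.02 1;0.11 0.01 0.33 -0.15 0.03 0.03 1;0.15 0.015 0.44 -0.2 0.04 0.04 1;0.19 0.02 0.55 -0.25 0.048 0.055 1;0.22 0.02 0.66 -0.3 0.057 0.065 1;0.26 0.025 0.77 -0.35 0.067 0.076 1;0.295 0.03 0.872 -0.407 0.078 0.089 1")

```text
time: 2.4
ee_pos: [0.5736, -0.1299, 0.3197]
eef_rot: [0.852, 0.455, -0.249, -0.072]
ft_force: [1.2, 1.2, 0.5]
width: 0.0873
grip_force: 0.0
```

```bash
python3 -c "
from h import *
go(.15,-.8);go(.05,-.8);s=read_state();print(s['ee_pos'],s['joint_positions'])"
```

```text
[0.0005 0.0002 0.0005] [-0.0139  0.0204  0.0007]
[0.0005 0.0002 0.0005] [-0.0139  0.0204  0.1007]
[ 0.57357754 -0.12989745  0.31967624] [-0.25538829  0.67453705  0.62352344  0.97912404 -0.12061466  2.04944578
 -0.27655008]
```

>>> play_rows(increments="0 0 0 -0.014 0.02 0 1;0 0 0 -0.014 0.02 0 1;0 0 0 -0.014 0.02 0.03 1;0 0 0 -0.014 0.02 0.06 1;0 0 0 -0.014 0.02 0.09 1;0 0 0 -0.014 0.02 0.09 1")

```text
time: 3.0
ee_pos: [0.5349, -0.1598, 0.238]
eef_rot: [0.851, 0.456, -0.25, -0.073]
ft_force: [-0.0, 0.0, -0.5]
width: 0.0871
grip_force: 0.0
```

```bash
python3 - <<'E'
from h import *
go(.06,-.8);s=read_state();print(s['ee_pos'],s['joint_positions'])
out=[]
for n,(x,y,w,h) in {"top":(288,180,100,120),"side":(205,160,150,180)}.items():
    c=camera(n);K=480/h;im=cv2.resize(np.ascontiguousarray(c["color"][y:y+h,x:x+w,::-1]),None,fx=K,fy=K,interpolation=2)
    for q in (s['ee_pos'],CAP):
        u=np.int32((proj(c,q)[0]+.5-[x,y])*K);cv2.circle(im,[int(a) for a in u],3,(0,0,255) if q is CAP else (0,255,0),-1)
    out.append(im)
cv2.imwrite("pics/a1.png",np.hstack(out))
E
```

```text
[-0.0032  0.0013  0.0049] [-0.001   0.0033 -0.002 ]
[ 0.53489897 -0.15976492  0.23801399] [-0.27322158  0.61814344  0.61863328  1.24106724 -0.08429829  1.84393648
 -0.2559987 ]
```

View pics/a1.png

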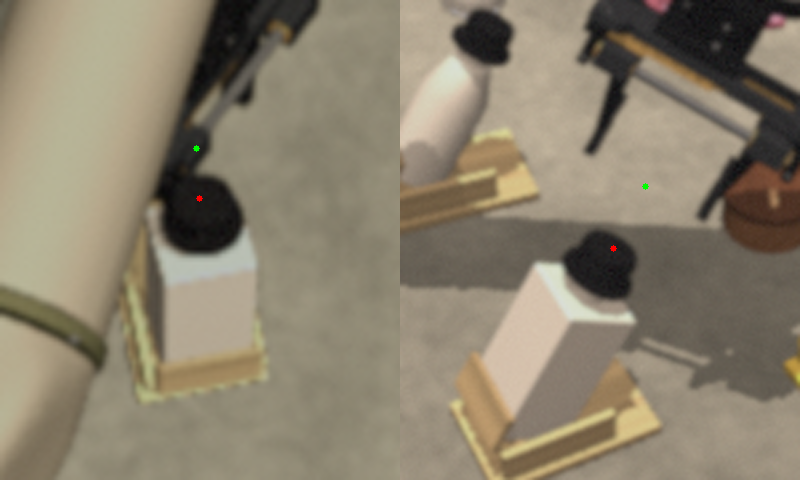

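>>> play_rows(increments="0 0 0 -0.001 0.003 0.02 1;0 0 0 -0.001 0.003 0.04 1;0 0 0 -0.001 0.003 0.06 1;0 0 0 -0.001 0.003 0.077 1;0 0 0 -0.001 0.003 0.077 1;0 0 0 -0.001 0.003 0.077 1")

```text
time: 3.7
ee_pos: [0.503, -0.1712, 0.1745]
eef_rot: [0.852, 0.456, -0.247, -0.071]
ft_force: [0.2, -0.2, -0.0]
width: 0.087
grip_force: 0.0
```

```bash
python3 -c "
from h import *
go(-.02,-.8);s=read_state();print(s['ee_pos'],s['joint_positions'],s['ft_force']@CR)"
```

```text
[ 0.0039 -0.0008  0.0038] [ 0.0002 -0.0019  0.0062]
[ 0.50299857 -0.1711815   0.17445672] [-0.28922554  0.58962594  0.61517769  1.42022875 -0.07216137  1.68530067
 -0.2593495 ] [-0.17234922  0.20789204  0.07311187]
```

Close on the cap, 6 mm deeper.

>>> play_rows(increments="0 0 0 0 -0.002 0.004 0.7;0 0 0 0 -0.002 0.004 0.3;0 0 0 0 -0.002 0.004 0.3;0 0 0 0 -0.002 0.004 0.3;0 0 0 0 -0.002 0.004 0.3;0 0 0 0 -0.002 0.004 0.3", grip_force=12)

```text
time: 4.3
ee_pos: [0.4982, -0.1707, 0.1703]
eef_rot: [0.852, 0.456, -0.248, -0.071]
ft_force: [-0.2, 0.6, 0.7]
width: 0.0472
grip_force: 0.0
```

```bash
python3 -c "
from h import *
go(-.024,-.8);s=read_state();print((s['ee_pos']-CAP)@CR,s['ft_force']@CR,s['torque']@CR,s['width'],s['grip_force'])"
```

```text
[ 0.002  -0.      0.0034] [0.0006 0.0005 0.0043]
[ 7.76850364e-04  6.32626471e-05 -1.97093900e-02] [ 0.42389206 -0.61231773  0.57454609] [ 0.07285614  0.56524731 -0.06831646] 0.0471821188337416 0.0
```

>>> play_rows(increments="0 0 0 0 0 0 0.3;0 0 0 0 0 0 0.3;0 0 0 0 0 0 0.3;0 0 0 0 0 0.003 0.3;0 0 0 0 0 0.005 0.3;0 0 0 0 0 0.007 0.3;0 0 0 0 0 0.007 0.3", grip_force=12)

```text
time: 5.0
ee_pos: [0.4956, -0.1712, 0.1656]
eef_rot: [0.852, 0.456, -0.247, -0.071]
ft_force: [3.2, 2.7, 13.5]
width: 0.0435
grip_force: 12.0
```

```bash
cat > st.py <<'E'
from h import *
s=read_state();print(s['time'],np.round((s['ee_pos']-CAP)@CR,4),s['ft_force']@CR,s['torque']@CR,s['width'],s['grip_force'],s['joint_positions'])
E
python3 st.py
```

```text
5.0 [ 0.0007  0.     -0.0251] [ 3.57109249 -1.98481519 13.56910923] [-0.42020945 -0.47159263 -0.02318749] 0.043506871453564556 12.012392431497574 [-0.29432782  0.58130401  0.61486615  1.45187333 -0.06966688  1.66169535
 -0.26202808]
```

>>> play_rows(increments="0 0 0 0 0 0.002 0.3;0 0 0 0 0 0.004 0.3;0 0 0 0 0 0.006 0.3;0 0 0 0 0 0.006 0.3", grip_force=20)

```text
time: 5.4
ee_pos: [0.4941, -0.1715, 0.1625]
eef_rot: [0.852, 0.457, -0.246, -0.07]
ft_force: [6.6, 5.7, 29.1]
width: 0.0437
grip_force: 20.1
```

```bash
python3 st.py
```

```text
5.4 [ 0.0005 -0.     -0.0286] [ 7.97398125 -4.18430243 29.04673295] [-0.90473413 -1.31655606  0.02881656] 0.04371181040269617 20.111430888064206 [-0.2957184   0.57819718  0.61464278  1.46203643 -0.0692472   1.65119477
 -0.2622614 ]
```

>>> play_rows(increments="0 0 -0.14 0 0 0 0.3;0 0 -0.28 0 0 0 0.3;0 0 -0.42 0 0 0 0.3;0 0 -0.56 0 0 0 0.3;0 0 -0.7 0 0 0 0.3")

```text
time: 5.9
ee_pos: [0.4936, -0.1714, 0.1627]
eef_rot: [0.642, 0.723, -0.207, -0.151]
ft_force: [2.7, 7.0, 30.5]
width: 0.0436
grip_force: 20.1
```

```bash
python3 st.py
```

```text
5.9 [ 0.001  -0.0002 -0.0286] [11.72782603 -6.24137735 28.47179748] [-1.19150485 -1.95481287 -0.14199437] 0.043641585425680675 20.102208248872557 [-0.19365197  0.54614702  0.46122147  1.45622426 -0.00397746  1.6555708
  0.38315088]
```

>>> play_rows(increments="0 0 -0.14 0 0 0 0.3;0 0 -0.28 0 0 0 0.3;0 0 -0.42 0 0 0 0.3;0 0 -0.5 0 0 0 0.3;0 0 -0.54 0 0 0 0.3;0 0 -0.56 0 0 0 0.3;0 0 -0.56 0 0 0 0.3")

```text
time: 6.6
ee_pos: [0.4931, -0.172, 0.1623]
eef_rot: [0.42, 0.871, -0.158, -0.202]
ft_force: [2.5, 4.5, 24.9]
width: 0.0436
grip_force: 20.0
```

```bash
python3 st.py; python3 -c "
from h import *
go(-.03,.4)"
```

```text
6.6 [ 0.0013  0.0002 -0.0293] [ 9.51612836 -3.84338626 23.24904804] [-0.74314461 -1.53941178 -0.39070295] 0.04358554746418601 19.99239024007693 [-0.11492098  0.53041285  0.34831409  1.45234612  0.04107731  1.65954337
  0.89696834]
[0.0036 0.0042 0.0635] [-0.0004  0.0012  0.0007]
```

>>> play_rows(increments="0 0 0 0 0 -0.002 0.6;0 0 0 0 0 -0.003 1;0 0 0 0 0 -0.004 1;0 0 0 0 0 -0.004 1;0 0 0 0 0 -0.004 1;0 0 0 0 0 -0.004 1;0 0 0 0 0 -0.004 1;0 0 0 0 0 -0.004 1")

```text
time: 7.4
ee_pos: [0.4935, -0.1718, 0.1623]
eef_rot: [0.42, 0.87, -0.158, -0.204]
ft_force: [0.3, -0.1, -1.1]
width: 0.0863
grip_force: 0.0
```

>>> play_rows(increments="0 0 0 0 0 0 1;0 0 0 0 0 -0.02 1;0 0 0 0 0 -0.04 1;0 0 0 0 0 -0.06 1;0 0 0 0 0 -0.09 1;0 0 0 0 0 -0.11 1;0 0 0 0 0 -0.11 1")

```text
time: 8.1
ee_pos: [0.5489, -0.16, 0.2596]
eef_rot: [0.42, 0.871, -0.158, -0.202]
ft_force: [0.1, -0.3, -0.9]
width: 0.0871
grip_force: 0.0
```

```bash
python3 st.py; python3 - <<'E'
from h import *
out=[]
for n,(x,y,w,h) in {"top":(288,180,100,120),"side":(205,200,125,150)}.items():
    c=camera(n);out.append(cv2.resize(c["color"][y:y+h,x:x+w,::-1],(400,480),interpolation=2))
cv2.imwrite("pics/a2.png",np.hstack(out))
E
```

```text
8.1 [0.0005 0.     0.0835] [-0.47117282  0.31629428 -0.74810427] [ 0.0157275   0.63535239 -0.01333344] 0.08707462258649291 0.0 [-0.10962842  0.59036383  0.35686879  1.15714103  0.02399846  1.8972488
  0.91305093]
```

View pics/a2.png

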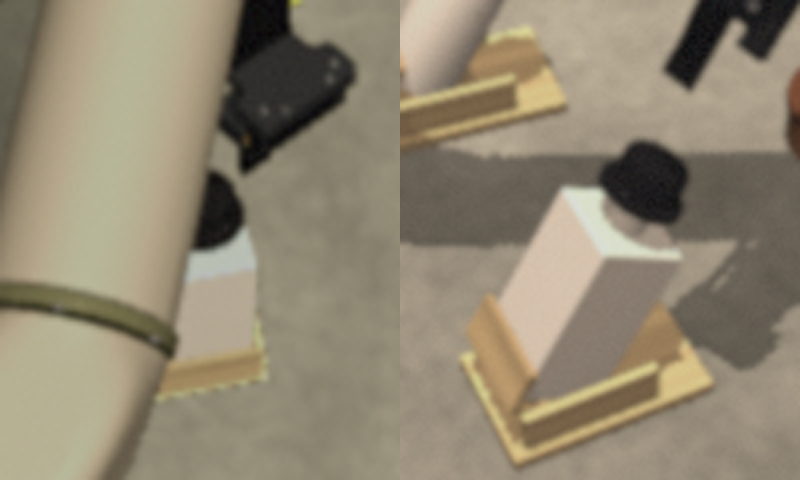

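The side view shows the cap at (645,182), standing higher with the neck exposed beneath it. I'll check the rise in numbers.

```bash
python3 - <<'E'
from h import *
c=camera("side");x0,y0,x1,y1=258,236,302,276
m=(c["color"].max(2)[y0:y1,x0:x1]<60).astype(np.uint8);k,l,s,ce=cv2.connectedComponentsWithStats(m);i=1+s[1:,4].argmax()
print("shift",ce[i]+[x0,y0]-[280.30,259.20],s[i]);print("expected",proj(c,CAP+.007*CR[:,2])-proj(c,CAP))
E
```

```text
shift [ 1.55443038 -2.52700422] [  9   9  28  25 474]
expected [[ 1.54852693 -2.63472812]]
```

The cap rose by 7 mm, as expected.

```bash
python3 -c "
from bench import *
print(close_job())"
```

```text
the job is handed in; nothing more can be done
None
```

The square bottle's cap was pressed, turned anticlockwise to its stop and let go. The side camera shows it sprung up about 7 mm, and the job is handed in; the arm went nowhere near the round bottle or the loose things, though I did not re-image them at the end.

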